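# Bed a glass stage insert against its stop with a trigger clamp, then release the clamp

### The job

Squeeze the clamp's trigger again and again to walk the jaw onto the glass stage insert and push it flush against the steel stop, until the sprung pad has visibly sunk part-way in and the clamp, with the trigger let go, goes on gripping the insert by itself; never drive the pad all the way in, as that cracks the glass. Then press the release tab so that the jaw springs fully back and the insert is left lying flush against the stop. Move the jaw and the insert only by means of the clamp, and leave everything else where it is.

Things in the scene. Friction and masses are not known exactly. Their poses are not given: they have to be found in the camera images.
- fixture: Clamp fixture, fixed to the bench: white plate 430 x 180 x 12 mm with a grey clamp head. Origin: centre of the plate's underside; x along the clamp, the way the jaw advances; z up. Head: x -134 to -50, y -28 to 28, z to 76 mm. On it a black upright handle, 16 x 28 mm, x -78 to -62, z to 143. A toothed bar (16 mm wide, z 23 to 41) runs through the head, out to x -222 behind, and carries the jaw in front.
- handle_grip (a point): Point in the middle of the fixed black handle, 120 mm above the bench; axes as the fixture's. The handle's jaw-side face lies 8 mm ahead of it (+x).
- trigger_face (a point): Middle of the rear (-x) face of the trigger, 120 mm above the bench; axes as the fixture's. The trigger is an upright dark steel finger, 12 mm thick, 26 mm wide, z 78 to 142 mm, behind the handle (64 mm over both outer faces at rest, 38 mm fully squeezed); above the bar and behind it nothing is in the way.
- trigger (a joint): Travel of the trigger towards the handle in m, 0 (at rest) to 0.026 (its stop); spring 3 to 5 N. Squeezed, it carries the jaw along one to one by a ratchet of 6 mm pitch; let go, it returns and the jaw stays, slipping back at most 6 mm to its last tooth. A full squeeze gains about 24 mm. It takes 6 to 11 N while the jaw runs free or slides the insert, about 21 N with the pad half sunk.
- jaw (a joint): Travel of the jaw and bar in m, 0 (fully open) to 0.105; a return spring of 2 to 3.3 N pulls it back when the release tab is down.
- pad_face (a point): Centre of the face of the sprung rubber pad (50 mm wide, 34 mm high) in front of the jaw, which is pressed on the insert; axes as the fixture's.
- pad (a joint): How far the sprung pad has sunk into the jaw, in m: 0 (out) to 0.018 (its stop). It stays out until pressed with 7 N (more than it takes to slide the insert) and then takes 0.6 N more a mm. Past 0.0155 counts as driven all the way in. Squeezed to about 9 mm and let go, it keeps 2 to 9 mm, whatever the tooth.
- tab_top (a point): Centre of the top of the release tab, a dark steel plate 36 x 30 mm, level at about 61 mm above the bench, that sticks out of the head on its -y side (fixture's axes). Pressed down it tips outwards about a hinge 42 mm nearer the head.
- tab (a joint): Angle of the release tab in rad, 0 (up) to 0.30 (about 12 mm down, its stop). Pushing it down takes 2 to 6 N. From about 0.25 on it frees the jaw; it springs up when let go and catches the jaw where it then is, so it is to be kept down until the jaw is back (about 1 s).
- stop: Steel stop, 24 x 120 x 32 mm, fixed on the base plate. Origin on the plate, at the middle of the face against which the insert goes; x points from that face away from the clamp, as the fixture's x.
- insert_center (a point): Centre of the loose glass stage insert: an aluminium frame 110 (x) x 100 (y) x 16 mm with a glass pane, 0.3 kg, lying on the plate between pad and stop. x along the clamp: flush on the stop, its centre is 55 mm before the stop's face.
- driver_grip (a point): Bystander: screwdriver lying beside the plate, point on its handle.
- objective_mid (a point): Bystander: small brass lens barrel, 34 mm wide, 42 mm high, standing on the plate, middle.
- dishes_mid (a point): Bystander: stack of clear dishes 90 mm wide, 47 mm high, middle.
- medium_mid (a point): Bystander: amber bottle 60 mm wide, 120 mm high, middle.
- beaker_mid (a point): Bystander: glass beaker 76 mm wide, 90 mm high, middle.
- tray_mid (a point): Bystander: steel tray 130 x 90 x 30 mm, middle.
Things that resemble listed ones, but are neither listed nor needed, are in the scene too. What is meant by the part that bears insert_center is not black or orange, and is the smaller of those in its own colour.

How it is judged:
On the way:
1. with the trigger let go, the clamp by itself holds the insert flush against the stop, its pad sunk in by more than 1 mm (value of joint pad above 0.001 m and value of joint trigger below 0.004 m and value of joint tab below 0.05 rad and x of insert_center in the frame of stop above -0.0575 m and angle between the x axis of insert_center and the x axis of stop, either way round below 0.03 rad), for 0.3 s.
At the end, for the whole second after the job is handed in: The jaw is back within 5 mm of fully open, trigger and release tab are at rest, and the insert lies still and flush against the stop (gap under 2.5 mm, square to 0.03 rad) (value of joint jaw below 0.005 m and value of joint tab below 0.05 rad and value of joint trigger below 0.004 m and linear speed of insert below 0.01 m/s and x of insert_center in the frame of stop above -0.0575 m and angle between the x axis of insert_center and the x axis of stop, either way round below 0.03 rad); the robot touches nothing.
It fails at once if the sprung pad is driven all the way in (past 15.5 mm) (value of joint pad above 0.0155 m).
It fails at once if the robot touches the jaw, pad or bar (contact force between any of the arm, the fingers and jaw above 0.5 N).
It fails at once if the robot touches the insert (contact force between any of the arm, the fingers and insert above 0.5 N).
It fails at once if a bystander is moved by more than 20 mm (distance of any of driver_grip, objective_mid, dishes_mid, medium_mid, beaker_mid, tray_mid from where it was at the start of the episode above 0.02 m).
It also fails if it takes over 64 s, if anything falls off the work surface, if the arm or the gripper's body presses on something with over 40 N, if the wrist force passes 120 N, or if a joint passes its speed limit or range.

### The arm

A 6-joint arm with a two-finger parallel gripper is mounted at the origin on the work surface. World frame = base frame: x ahead of the robot, y to its left, z up, the work surface at z = 0. Lengths are in m, angles in rad, forces in N, time in s.
With the tool pointing down it reaches from about 0.4 to 0.825 m from the base axis. Payload 7 kg.
Tool frame: the origin (TCP) lies on the mounting face of the last link; the fingertips stand 178 mm ahead of it and the grasp point (between the pads) lies 159 mm ahead of it; z points along the fingers, y is the direction in which the jaws open and shut (so a half turn about z gives the same grasp; the last joint's range is limited). The gripper opens to 88 mm and grips with 3 to 60 N. Pads are 19 mm wide; open, the fingers measure 130 mm over their backs; the gripper's body (78 mm by 193 mm) begins 47 mm behind the grasp point.
Start: joints at [-1.022, 0.359, 0.012, 0, -1.224, -0.288], TCP at [0.174, -0.652, 0.405] pointing down, gripper open.
Joint ranges: [-3.07, 3.07], [-1.43, 2.12], [-1.02, 1.25], [-3.03, 1.67], [-3.05, -0], [-3.03, 3.03]. Speed limits (rad/s): [2.39, 2.39, 3.01, 3.14, 3.14, 3.14].

### API

Orientations are given as [roll, pitch, yaw] about the fixed x, y, z axes, in that order (R = Rz(yaw) Ry(pitch) Rx(roll)).
In Python, from station import * gives the robot as it stands.
- The arm moves only by the tool arm_command, never from a script. Its argument "targets" is a list of rows, each a list of 3 entries, a list of its own where there are three numbers: the turn, a rotation vector about the world's x, y, z in rad, then the shift along the world's x, y, z in mm, then the closure, from 0 (fully open) to 1 (shut). In form: [[[wx, wy, wz], [tx, ty, tz], fingers], ...]. A call has 1 to 8 rows; each row shifts and turns the commanded pose from where the row before left it; what a row does not reach is not made up. A row lasts 1/10 s, in which the tool goes at most 50 mm and 8.59 degrees, less where a joint would pass 70% of its speed; a pose out of reach is approached as far as the arm can. A call with a gripper value outside its range is refused whole. The fingers move at their own pace and stop on an object; "squeeze" is the grip in N (left out, the last holds). Time passes only in rows, so rows that do not move let the fingers close. It gives the time, the measured TCP pose, the force and the opening at its end, in the units of the state.
- get_state(): the state, without advancing time (a new reading comes with each control period).
- grab_frame(name): name is "scene" or "top" or "wrist"; returns (picture, depth): 384x512x3 uint8, red, green, blue; 384x512 float32, m along the optical axis (not along the pixel's ray), 0 where there is no reading.
- camera_params(name): a dict with "mtx" (3x3 intrinsics, pixels), "k1" (the pictures are not rectified: a ray, as slopes to the right and down, at radius r is drawn at 1 + k1 r^2 times it, then the intrinsics apply), "eye" and "orientation" of the camera in the world. Camera axes: x right, y down, z forward; pixel columns grow to the right and rows downward; lengths in m; the calibration is good to about 2 mm. A picture is of the moment at which its call begins: read the wrist's pose just before it. camera_params takes no time and is no camera call; for the wrist camera it gives the pose at the moment of the call.
- job_done(): hands the job in, once; it reports no verdict.
The state is a dict: "t": time; "q": joint angles; "qd": joint speeds; "joint_efforts": joint torques, N m; "eef_pos": TCP position; "ee_rot": TCP orientation; "force": force on the tool from outside, world axes, zero at the start; "moment": the same for the moment, N m; "width": finger opening in m.
Only numpy, scipy, OpenCV 4.12 (cv2) and the standard library are available. Lean on these libraries where they do the work, as an engineer would, in place of code of your own. Each camera call takes 0.05 s, during which the arm holds its last target.

## Working session

There is one attempt and no reset: what is moved stays moved. The work goes in short steps, Python scripts to look and compute and a tool call to move; the robot and the scene stay as the last step left them, time stands still between calls to the robot, and variables do not carry over. Pictures are saved under pics/ and viewed, and the job is handed in when it is done.

Besides the shell and the picture viewer there is one more tool, called after "Emit:" as a command line: name --argument value ..., lists and objects as JSON in quotes. arm_command: Moves the arm, as the interface text tells. Its arguments: {"type":"object","properties":{"targets":{"type":"array"},"squeeze":{"type":"number"}},"required":["targets"]}

```bash
mkdir -p pics; ls; python3 - <<'E'
from station import *
import cv2,numpy as np
print(get_state())
for n in ["scene","top"]:
    p,d=grab_frame(n); c=camera_params(n); print(n,c)
    cv2.imwrite(f"pics/{n}0.png",p[:,:,::-1]); np.save(f"pics/{n}0.npy",d)
E
```

```text
pics
{'t': 0.0, 'q': array([-1.02191208e+00,  3.59390276e-01,  1.10589953e-02, -3.40988235e-04,
       -1.22407636e+00, -2.88096850e-01]), 'qd': array([ 0.00054266, -0.00057328, -0.00233619, -0.00075158, -0.00105012,
        0.00024934]), 'joint_efforts': array([-9.02587344e-04, -5.82722139e+01,  2.93054849e+01,  6.99767634e+00,
        6.89112276e-03, -1.49005054e-04]), 'eef_pos': array([ 0.17399081, -0.65199427,  0.40372195]), 'ee_rot': array([ 3.13995667e+00, -1.50523499e-04, -2.88092127e+00]), 'force': array([0.20402147, 0.69363893, 0.32359495]), 'moment': array([0.01297641, 0.04278804, 0.05627416]), 'width': 0.08783869051903213}
scene {'mtx': array([[446.90662724,   0.        , 259.10524802],
       [  0.        , 446.90662724, 187.91577783],
       [  0.        ,   0.        ,   1.        ]]), 'k1': -0.06950036820229721, 'eye': array([1.26838263, 0.80028981, 1.19601623]), 'orientation': array([-2.33867415, -0.01027702,  2.32582255])}
top {'mtx': array([[405.82938591,   0.        , 254.50950826],
       [  0.        , 405.82938591, 190.43063909],
       [  0.        ,   0.        ,   1.        ]]), 'k1': -0.12540731060179122, 'eye': array([0.23929522, 0.04392577, 1.67751924]), 'orientation': array([-3.00886447,  0.01139175, -1.54491392])}
```

View pics/scene0.png

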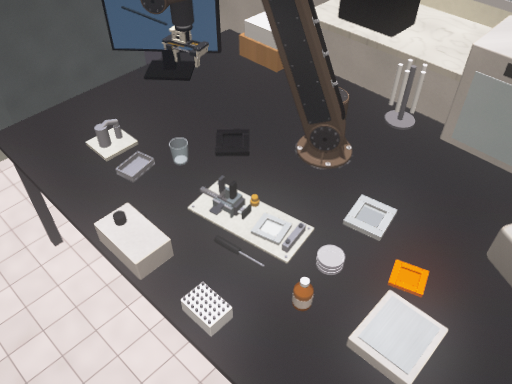

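View pics/top0.png

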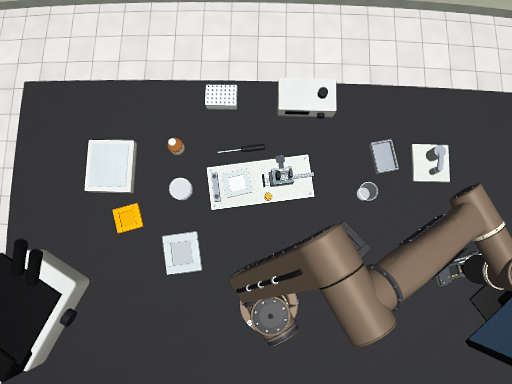

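The scene shows the white plate with the clamp around (250,215). In the top view it spans (208–314, 157–208), with the head at about (285,177), the stop at (215,187) and the insert at (237,183). I'll zoom in and set up helpers.

```bash
cat > h.py <<'E'
import numpy as np,cv2
from scipy.spatial.transform import Rotation as R
def cam(c):
    return c['mtx'],c['k1'],np.array(c['eye']),R.from_euler('xyz',c['orientation']).as_matrix()
def ray(c,uv):
    K,k1,e,Rm=cam(c)
    p=cv2.undistortPoints(np.array(uv,float).reshape(-1,1,2),K,np.array([k1,0,0,0,0.]))[:,0]
    return e,(Rm@np.c_[p,np.ones(len(p))].T).T
def onz(c,uv,z):
    e,d=ray(c,uv); return e+d*((z-e[2])/d[:,2])[:,None]
def proj(c,X):
    K,k1,e,Rm=cam(c); X=np.array(X,float).reshape(-1,3)
    return cv2.projectPoints(X,cv2.Rodrigues(Rm.T)[0],-Rm.T@e,K,np.array([k1,0,0,0,0.]))[0][:,0]
def cloud(c,d):
    v,u=np.mgrid[:d.shape[0],:d.shape[1]]
    e,r=ray(c,np.c_[u.ravel(),v.ravel()])
    return (e+r*d.ravel()[:,None]).reshape(*d.shape,3)   # r has cam z =1
E
python3 - <<'E'
from station import *
from h import *
for n,(x0,y0,x1,y1) in dict(top=(195,135,325,220),scene=(175,165,325,265)).items():
    im=cv2.imread(f"pics/{n}0.png")[y0:y1,x0:x1]
    cv2.imwrite(f"pics/{n}0z.png",cv2.resize(im,None,fx=5,fy=5,interpolation=cv2.INTER_CUBIC))
c=camera_params("top")
im=cv2.imread("pics/top0.png")
m=((im.min(2)>170)).astype(np.uint8); m[:150]=0;m[215:]=0;m[:,:200]=0;m[:,320:]=0
m=cv2.morphologyEx(m,cv2.MORPH_CLOSE,np.ones((15,15)))
cs=max(cv2.findContours(m,0,2)[0],key=cv2.contourArea)
b=cv2.boxPoints(cv2.minAreaRect(cs));print(b);P=onz(c,b,.012);print(P)
print([np.linalg.norm(P[i]-P[i-1]) for i in range(4)],P.mean(0))
d=np.load("pics/top0.npy");X=cloud(c,d)
print(X[200,220],X[183,237],X[300,200],d[183,237])
E
```

```text
[[203.86945 153.09486]
 [308.51996 139.50389]
 [315.84454 195.9033 ]
 [211.19403 209.49428]]
[[ 0.6144886   0.28596045  0.012     ]
 [ 0.68355985 -0.15376115  0.012     ]
 [ 0.44445626 -0.18569179  0.012     ]
 [ 0.37741255  0.24531257  0.012     ]]
[np.float64(0.24053545572856327), np.float64(0.4451133820990588), np.float64(0.2412262296401728), np.float64(0.43618759693188675)] [0.52997932 0.04795502 0.012     ]
[0.41712249 0.20974597 0.01759404] [0.48981615 0.14191646 0.01634577] [ 0.00668054  0.27941161 -0.0003008 ] 1.6809669
```

View pics/top0z.png

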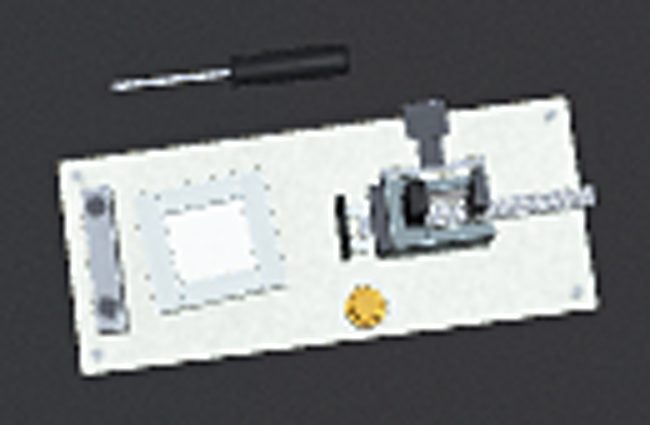

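View pics/scene0z.png

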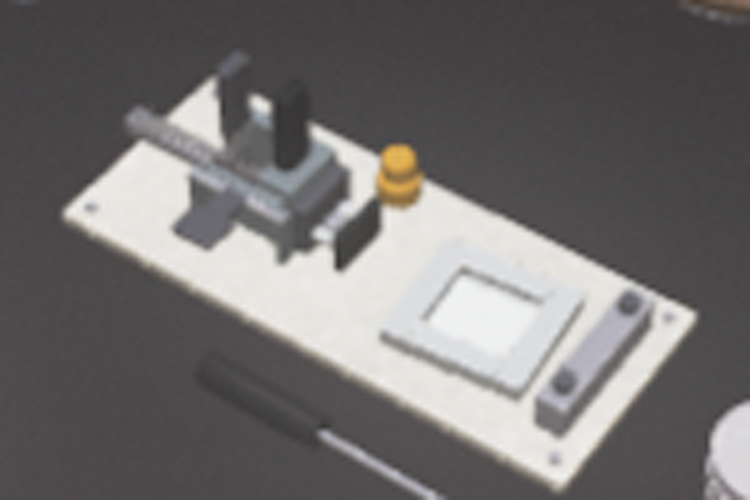

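```bash
python3 - <<'E'
from station import *
from h import *
c=camera_params("top");im=cv2.imread("pics/top0.png")
m=(im.min(2)>150).astype(np.uint8); m[:150]=0;m[213:]=0;m[:,:203]=0;m[:,318:]=0
m=cv2.morphologyEx(m,cv2.MORPH_OPEN,np.ones((3,3)))
m=cv2.morphologyEx(m,cv2.MORPH_CLOSE,np.ones((9,9)))
cs=max(cv2.findContours(m,0,2)[0],key=cv2.contourArea)
hull=cv2.convexHull(cs); 
ap=cv2.approxPolyDP(hull,4,True)[:,0];print(ap)
for b in (ap.astype(float),np.array([(207,167),(308.4,154.4),(314.4,196.4),(211.4,210)])):
    P=onz(c,b,.012);print(P.round(4)[:,:2].tolist(),[round(np.linalg.norm(P[i]-P[i-1]),4) for i in range(len(P))],P.mean(0))
# cloud
for n in("top","scene"):
    d=np.load(f"pics/{n}0.npy");X=cloud(camera_params(n),d)
    f=X.reshape(-1,3);s=f[(f[:,0]>.35)&(f[:,0]<.7)&(f[:,1]>-.25)&(f[:,1]<.32)]
    print(n,np.histogram(s[:,2],bins=np.arange(-.01,.16,.01)))
E
```

```text
[[307 155]
 [313 196]
 [211 208]
 [207 167]]
[[0.6164, -0.1477], [0.4438, -0.1739], [0.3836, 0.2464], [0.5552, 0.2701]] [np.float64(0.4223), np.float64(0.1746), np.float64(0.4245), np.float64(0.1733)] [0.4997476  0.04872674 0.012     ]
[[0.5552, 0.2701], [0.6192, -0.1536], [0.4422, -0.1797], [0.3753, 0.2444]] [np.float64(0.1817), np.float64(0.4285), np.float64(0.1788), np.float64(0.4293)] [0.49799031 0.04530695 0.012     ]
top (array([4058, 3576, 1864,  558,  276,  201,  172,   92,   90,   16,    3,
          5,    3,    5,   33,   21]), array([-0.01,  0.  ,  0.01,  0.02,  0.03,  0.04,  0.05,  0.06,  0.07,
        0.08,  0.09,  0.1 ,  0.11,  0.12,  0.13,  0.14,  0.15]))
scene (array([2238, 4901, 2442,  773,  427,  312,  238,  171,   98,   47,   22,
         32,   23,   34,   32,   40]), array([-0.01,  0.  ,  0.01,  0.02,  0.03,  0.04,  0.05,  0.06,  0.07,
        0.08,  0.09,  0.1 ,  0.11,  0.12,  0.13,  0.14,  0.15]))
```

Fixture origin is about (0.498, 0.046) with yaw about 98.8°. So the trigger face is near (0.517, −0.079) and the tab lies on the +x world side. I'll move over it with the fingers closed.

Emit:
arm_command --targets '[[[0,0,0.14],[26,38,0],1],[[0,0,0.14],[26,38,0],1],[[0,0,0.14],[26,38,0],1],[[0,0,0.14],[26,38,0],1],[[0,0,0.14],[26,38,0],1],[[0,0,0.14],[26,38,0],1],[[0,0,0.14],[26,38,0],1],[[0,0,0.14],[26,38,0],1]]' --squeeze 30

```text
t: 0.9
eef_pos: [0.3826, -0.3464, 0.4046]
ee_rot: [3.142, 0.0, -1.755]
force: [1.6, -1.0, 0.3]
width: 0.029
```

Emit:
arm_command --targets '[[[0,0,0.14],[26,38,0],1],[[0,0,0.14],[26,38,0],1],[[0,0,0.06],[26,38,0],1],[[0,0,0],[26,38,0],1],[[0,0,0],[20,20,0],1],[[0,0,0],[0,0,0],1]]'

```text
t: 1.5
eef_pos: [0.508, -0.1737, 0.4042]
ee_rot: [3.141, 0.0, -1.417]
force: [-0.5, -0.4, -0.2]
width: 0.0003
```

```bash
python3 - <<'E'
from station import *
from h import *
s=get_state();print(s['t'],s['eef_pos'],s['ee_rot'],s['q'],s['force'],s['width'])
c=camera_params("wrist");p,d=grab_frame("wrist");print(c)
cv2.imwrite("pics/w1.png",p[:,:,::-1]);np.save("pics/w1.npy",d)
import pickle;pickle.dump(c,open("pics/w1.pkl","wb"))
E
```

```text
1.5 [ 0.50800049 -0.17366568  0.40416412] [ 3.14135599e+00  1.80044870e-04 -1.41739462e+00] [ 3.58655390e-02  1.31870928e-01 -2.92870265e-01 -1.65761297e-04
 -1.14631128e+00  1.17604475e-01] [-0.48233263 -0.40066911 -0.23317729] 0.00031306978524371984
{'mtx': array([[299.67102259,   0.        , 258.16448734],
       [  0.        , 299.67102259, 192.07508755],
       [  0.        ,   0.        ,   1.        ]]), 'k1': 0.02424828333930345, 'eye': array([ 0.5205674 , -0.25276644,  0.38443487]), 'orientation': array([ 2.83873059e+00,  3.19566831e-04, -2.98776065e+00])}
```

View pics/w1.png

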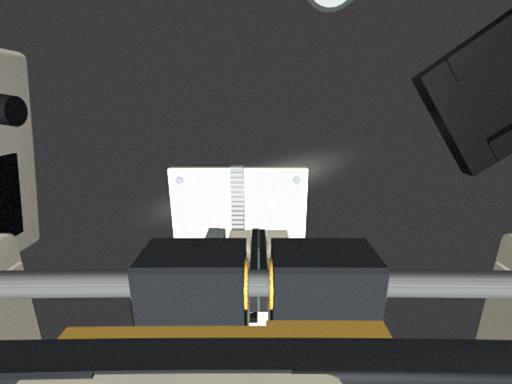

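The wrist picture shows the plate's rear corners at (168,168) and (307,168), and the toothed bar at about x 237 near row 170. I'll work out positions from these and from the earlier views.

```bash
python3 - <<'E'
from station import *
from h import *
import pickle
c=pickle.load(open("pics/w1.pkl","rb"))
im=cv2.imread("pics/w1.png");g=im.min(2)
m=(g>120).astype(np.uint8);m[:150]=0;m[232:]=0;m[:,:140]=0;m[:,330:]=0
for r in range(172,230,8):
    u=np.where(m[r])[0];print(r,u.min(),u.max(),end=' | ')
u=[np.where(m[:,k])[0].min() for k in (180,200,220,260,280,300)];print(u)
rows=[176,192,208,224]
L=onz(c,[(np.where(m[r])[0].min()-.5,r) for r in rows],.012);Rr=onz(c,[(np.where(m[r])[0].max()+.5,r) for r in rows],.012)
B=onz(c,[(180,u[0]-.5),(300,u[-1]-.5)],.012)
print(L.round(4),Rr.round(4),B.round(4))
mid=(L+Rr)/2; dd=mid[0]-mid[-1];
# yaw from edges
for a in (L,Rr): v=a[-1]-a[0];print(np.degrees(np.arctan2(v[1],v[0])))
v=B[1]-B[0];print('rear',np.degrees(np.arctan2(v[1],v[0])),np.linalg.norm(L-Rr,axis=1))
cv2.imwrite("pics/w1z.png",cv2.resize(im[155:300,150:330],None,fx=4,fy=4,interpolation=cv2.INTER_CUBIC))
# top: fixture reproject
y=np.radians(98.8);ex=np.array([np.cos(y),np.sin(y),0]);ey=np.array([-ex[1],ex[0],0]);o=np.array([.498,.046,0])
F=lambda x,yy,z:o+ex*x+ey*yy+np.array([0,0,z])
for n in("top","scene"):
    cc=camera_params(n);im=cv2.imread(f"pics/{n}0.png")
    x0,y0,x1,y1=dict(top=(195,135,325,220),scene=(175,165,325,265))[n]
    z=cv2.resize(im[y0:y1,x0:x1],None,fx=5,fy=5,interpolation=cv2.INTER_CUBIC)
    def dr(pts,col,closed=True):
        q=((proj(cc,pts)+.5-[x0,y0])*5).astype(np.int32);cv2.polylines(z,[q.reshape(-1,1,2)],closed,col,1)
    dr([F(a,b,.012) for a,b in((-.215,-.09),(.215,-.09),(.215,.09),(-.215,.09))],(0,0,255))
    dr([F(a,b,.143) for a,b in((-.078,-.014),(-.062,-.014),(-.062,.014),(-.078,.014))],(0,255,0))
    dr([F(a,b,.142) for a,b in((-.126,-.013),(-.114,-.013),(-.114,.013),(-.126,.013))],(255,0,0))
    dr([F(a,b,.076) for a,b in((-.134,-.028),(-.05,-.028),(-.05,.028),(-.134,.028))],(0,255,255))
    cv2.imwrite(f"pics/{n}0ov.png",z)
E
```

```text
172 167 308 | 180 168 307 | 188 169 307 | 196 169 307 | 204 170 306 | 212 171 306 | 220 172 305 | 228 172 305 | [np.int64(167), np.int64(167), np.int64(167), np.int64(167), np.int64(167), np.int64(166)]
[[ 0.6219 -0.1411  0.012 ]
 [ 0.618  -0.12    0.012 ]
 [ 0.6152 -0.098   0.012 ]
 [ 0.6111 -0.0755  0.012 ]] [[ 0.4425 -0.1689  0.012 ]
 [ 0.4394 -0.1477  0.012 ]
 [ 0.4363 -0.1257  0.012 ]
 [ 0.433  -0.103   0.012 ]] [[ 0.6058 -0.1561  0.012 ]
 [ 0.4559 -0.1807  0.012 ]]
99.38726004964661
98.19974890422591
rear -170.68038408870666 [0.18153884 0.18068834 0.18109928 0.1801602 ]
```

View pics/top0ov.png

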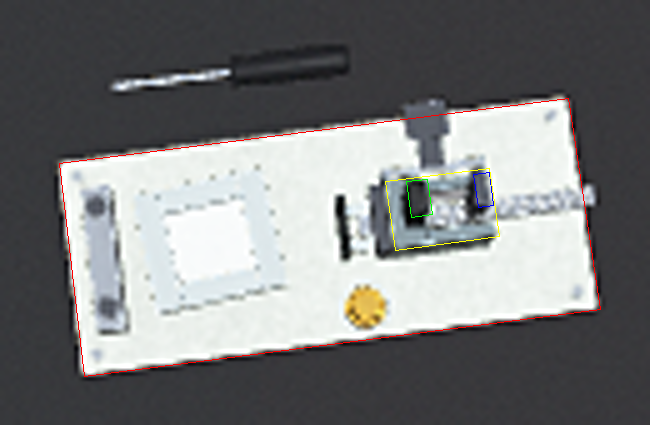

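View pics/scene0ov.png

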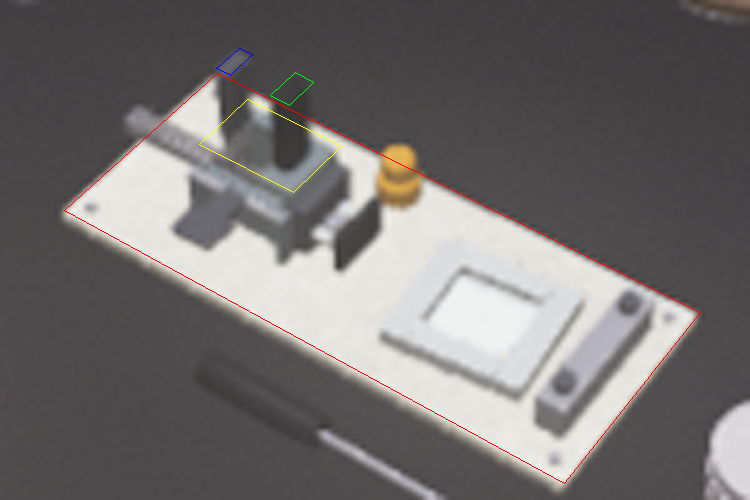

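View pics/w1z.png

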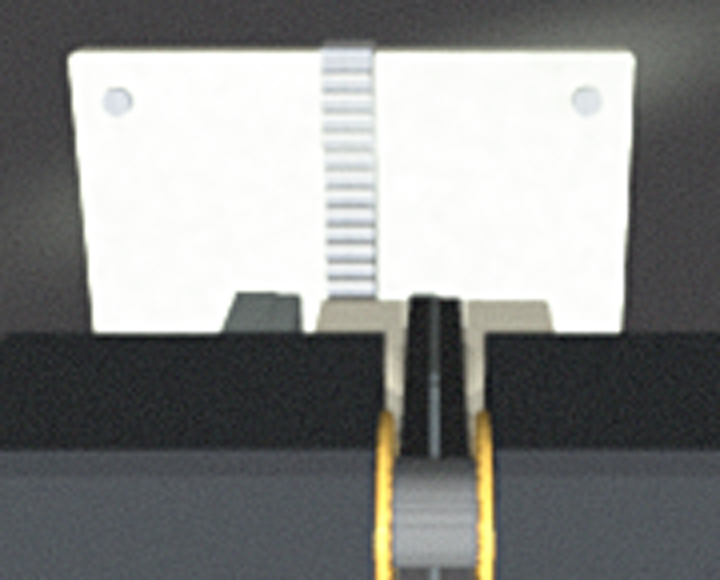

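Overlays of plate, head, handle and trigger agree in both views to about 1 px. Next I'll compute the tab, then descend behind the trigger.

```bash
cat >> h.py <<'E'
YAW=np.radians(98.8);EX=np.array([np.cos(YAW),np.sin(YAW),0]);EY=np.array([-EX[1],EX[0],0]);O=np.array([.498,.046,0])
def W(x,y,z): return O+EX*x+EY*y+np.array([0,0,z])
def toF(p): p=np.atleast_2d(p)-O; return np.c_[p@EX,p@EY,p[:,2]]
E
python3 - <<'E'
from station import *
from h import *
t=camera_params("top");s=camera_params("scene")
q=lambda a:np.array(a)/5+[194.5,134.5]
r=lambda a:np.array(a)/5+[174.5,164.5]
print('tab',onz(t,[q((426.5,117))],.061),toF(onz(t,[q((426.5,117))],.061)),toF(onz(s,[r((207,228))],.061)))
print('stop face',toF(onz(t,[q((112,187)),q((128,325))],.044)),'insert corners',toF(onz(t,[q((135,195)),(q((263,168))),q((284,288)),q((165,313))],.028)))
print('pad',toF(onz(t,[q((337,197)),q((344,258))],.05)))
E
```

```text
tab [[ 0.59044749 -0.03140129  0.061     ]] [[-0.09063331 -0.07951793  0.061     ]] [[-0.08810543 -0.07864919  0.061     ]]
stop face [[ 0.17122755 -0.0585311   0.044     ]
 [ 0.17137598  0.05609936  0.044     ]] insert corners [[ 0.15439809 -0.05245379  0.028     ]
 [ 0.04663192 -0.06119012  0.028     ]
 [ 0.04204284  0.04028203  0.028     ]
 [ 0.14138255  0.0482128   0.028     ]]
pad [[-0.01021896 -0.02534825  0.05      ]
 [-0.00933025  0.02510923  0.05      ]]
```

Emit:
arm_command --targets '[[[0,0,0],[5,0,-40],1],[[0,0,0],[5,20,-40],1],[[0,0,0],[4,30,-41],1],[[0,0,0],[0,17,0],1],[[0,0,0],[0,0,0],1]]'

```text
t: 2.05
eef_pos: [0.5192, -0.1092, 0.2831]
ee_rot: [3.138, 0.0, -1.42]
force: [0.7, 0.4, 0.7]
width: 0.0006
```

Tab is at fixture (−89, −79, 61) mm, from two agreeing views. The pad needs about 71 mm of travel to flush. Now I'll approach the trigger slowly.

Emit:
arm_command --targets '[[[0,0,0],[-0.6,4,0],1],[[0,0,0],[-0.6,4,0],1],[[0,0,0],[-0.6,4,0],1],[[0,0,0],[-0.6,4,0],1],[[0,0,0],[0,0,0],1]]' --squeeze 40

```text
t: 2.55
eef_pos: [0.5174, -0.0936, 0.2848]
ee_rot: [-3.141, 0.0, -1.421]
force: [0.2, 0.1, -0.5]
width: 0.0006
```

Emit:
arm_command --targets '[[[0,0,0],[-0.3,2,0],1],[[0,0,0],[0,0,0],1]]'

```text
t: 2.75
eef_pos: [0.5172, -0.0916, 0.2845]
ee_rot: [-3.141, 0.0, -1.421]
force: [-1.0, -0.1, 0.6]
width: 0.0002
```

Emit:
arm_command --targets '[[[0,0,0],[-0.3,2,0],1],[[0,0,0],[0,0,0],1]]'

```text
t: 2.95
eef_pos: [0.517, -0.0897, 0.2844]
ee_rot: [3.142, -0.0, -1.421]
force: [-0.4, -0.0, 0.0]
width: 0.0006
```

Emit:
arm_command --targets '[[[0,0,0],[-0.3,2,0],1],[[0,0,0],[0,0,0],1]]'

```text
t: 3.15
eef_pos: [0.5167, -0.088, 0.2845]
ee_rot: [3.141, -0.001, -1.421]
force: [0.1, -4.8, -0.8]
width: 0.0006
```

Contact at y ≈ −0.089. Now the first nearly full squeeze.

Emit:
arm_command --targets '[[[0,0,0],[-0.6,4,0],1],[[0,0,0],[-0.6,4,0],1],[[0,0,0],[0,0,0],1]]'

```text
t: 3.45
eef_pos: [0.5155, -0.0801, 0.2845]
ee_rot: [3.141, -0.001, -1.421]
force: [0.3, -5.4, -0.8]
width: 0.0006
```

Emit:
arm_command --targets '[[[0,0,0],[-0.6,4,0],1],[[0,0,0],[-0.6,4,0],1],[[0,0,0],[-0.6,4,0],1],[[0,0,0],[-0.6,3.5,0],1],[[0,0,0],[0,0,0],1]]'

```text
t: 3.95
eef_pos: [0.5131, -0.0647, 0.2845]
ee_rot: [3.141, -0.001, -1.421]
force: [1.5, -7.0, -1.1]
width: 0.0001
```

```bash
cat > look.py <<'E'
import sys
from station import *
from h import *
k=sys.argv[1]
s=get_state();print(s['t'],s['eef_pos'].round(4),s['force'].round(2),'F',toF(s['eef_pos']).round(4))
p,d=grab_frame("scene");a=p[165:265,175:325,::-1]
q,d=grab_frame("top");b=q[135:220,195:325,::-1]
a=cv2.resize(a,(600,400),interpolation=cv2.INTER_CUBIC);b=cv2.resize(b,(600,392),interpolation=cv2.INTER_CUBIC)
cv2.imwrite(f"pics/{k}s.png",a);cv2.imwrite(f"pics/{k}t.png",b)
cv2.imwrite(f"pics/{k}.png",cv2.resize(np.vstack([a,b]),(450,594)))
E
python3 look.py a1
```

```text
3.95 [ 0.5131 -0.0647  0.2845] [ 1.52 -7.01 -1.12] F [[-0.1117  0.002   0.2845]]
```

View pics/a1.png

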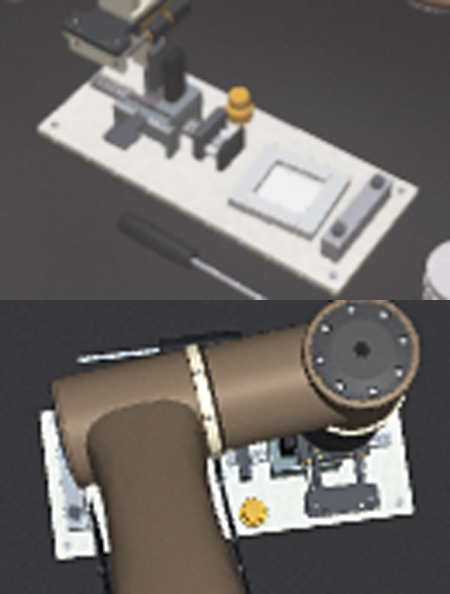

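The scene view shows the jaw advanced about 24 mm, with the pad at (230,148). I'll push a touch more, release, and repeat.

Emit:
arm_command --targets '[[[0,0,0],[-0.1,1,0],1],[[0,0,0],[0,0,0],1]]'

```text
t: 4.25
eef_pos: [0.513, -0.0639, 0.2845]
ee_rot: [3.141, -0.001, -1.421]
force: [2.1, -9.0, -0.2]
width: 0.0003
```

Emit:
arm_command --targets '[[[0,0,0],[1.2,-8,0],1],[[0,0,0],[1.5,-10,0],1],[[0,0,0],[1.5,-10,0],1],[[0,0,0],[0,0,0],1]]'

```text
t: 4.65
eef_pos: [0.5173, -0.0924, 0.2843]
ee_rot: [3.142, 0.0, -1.422]
force: [-0.6, 0.4, 0.4]
width: 0.0004
```

```bash
python3 look.py a2
```

```text
4.65 [ 0.5173 -0.0924  0.2843] [-0.58  0.35  0.37] F [[-0.1397  0.0021  0.2843]]
```

View pics/a2s.png

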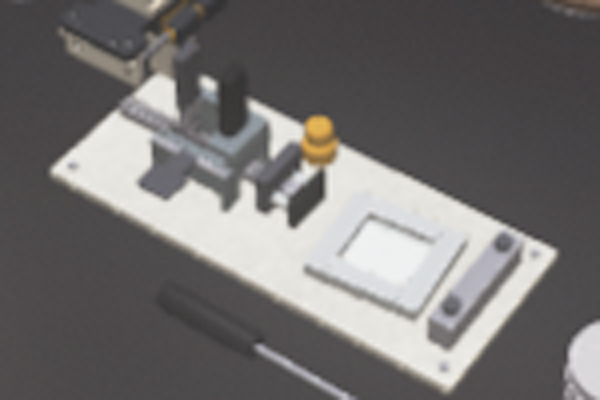

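The jaw holds after release, with the pad face at about (308,197) and about 30 mm left to the insert. Second full squeeze and release.

Emit:
arm_command --targets '[[[0,0,0],[-0.6,4,0],1],[[0,0,0],[-0.7,5,0],1],[[0,0,0],[-0.7,5,0],1],[[0,0,0],[-0.7,5,0],1],[[0,0,0],[-0.7,5,0],1],[[0,0,0],[-0.5,3,0],1],[[0,0,0],[-0.2,1.5,0],1],[[0,0,0],[0,0,0],1]]'

```text
t: 5.55
eef_pos: [0.5129, -0.0634, 0.2845]
ee_rot: [3.141, -0.002, -1.42]
force: [2.0, -13.7, -2.4]
width: 0.0005
```

Emit:
arm_command --targets '[[[0,0,0],[1.2,-8,0],1],[[0,0,0],[1.5,-10,0],1],[[0,0,0],[1.5,-10,0],1],[[0,0,0],[0,0,0],1]]'

```text
t: 5.95
eef_pos: [0.5174, -0.0915, 0.2844]
ee_rot: [-3.141, 0.0, -1.422]
force: [0.5, -0.2, -0.6]
width: 0.0003
```

```bash
python3 look.py a3
```

```text
5.95 [ 0.5174 -0.0915  0.2844] [ 0.53 -0.2  -0.57] F [[-0.1389  0.0018  0.2844]]
```

View pics/a3s.png

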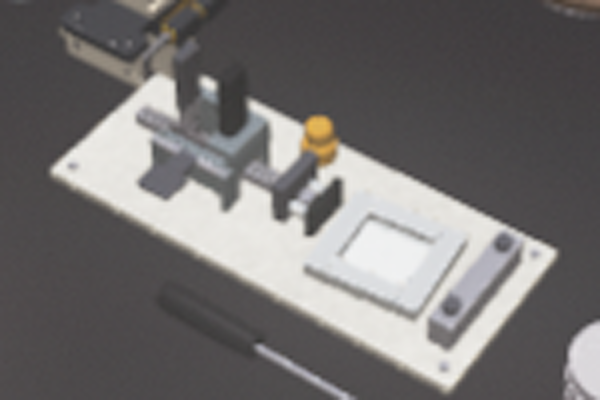

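```bash
python3 - <<'E'
from station import *
from h import *
s=camera_params("scene")
r=lambda a:np.array(a)/4+[174.5,164.5]
for n,a in dict(a2=(290,225),a3=(307,234)).items(): print(n,toF(onz(s,[r(a)],.015)))
for n,a in dict(a2t=(326,172),a3t=(342,181)).items(): print(n,toF(onz(s,[r(a)],.049)))
print('ins trailing',toF(onz(s,[r((303,270))],.02)),'leadcorner',toF(onz(s,[r((412,316))],.028)),toF(onz(s,[r((467,243))],.028)),toF(onz(s,[r((364,196))],.028)))
E
```

```text
a2 [[ 0.00497117 -0.02368127  0.015     ]]
a3 [[ 0.0233861  -0.02372728  0.015     ]]
a2t [[0.0124811  0.02100497 0.049     ]]
a3t [[0.03021886 0.02012093 0.049     ]]
ins trailing [[ 0.04688586 -0.06302142  0.02      ]] leadcorner [[ 0.15439184 -0.05745787  0.028     ]] [[0.1497375  0.03787821 0.028     ]] [[0.04560901 0.03267773 0.028     ]]
```

Pad face is at x≈0.027. The insert's rear edge is at ≈0.046, and flush is ≈0.061. A third full squeeze stays short of the stop.

Emit:
arm_command --targets '[[[0,0,0],[-0.6,4,0],1],[[0,0,0],[-0.7,5,0],1],[[0,0,0],[-0.7,5,0],1],[[0,0,0],[-0.6,4,0],1],[[0,0,0],[0,0,0],1]]'

```text
t: 6.55
eef_pos: [0.5146, -0.0727, 0.2845]
ee_rot: [3.141, -0.001, -1.42]
force: [1.6, -7.8, -2.1]
width: 0.0005
```

Emit:
arm_command --targets '[[[0,0,0],[-0.6,4,0],1],[[0,0,0],[-0.4,3,0],1],[[0,0,0],[-0.4,3,0],1],[[0,0,0],[0,0,0],1]]'

```text
t: 6.95
eef_pos: [0.5131, -0.0634, 0.2845]
ee_rot: [3.141, -0.002, -1.42]
force: [2.5, -12.1, -1.5]
width: 0.0004
```

```bash
python3 look.py a4
```

```text
6.95 [ 0.5131 -0.0634  0.2845] [  2.47 -12.09  -1.52] F [[-0.1104  0.0018  0.2845]]
```

View pics/a4s.png

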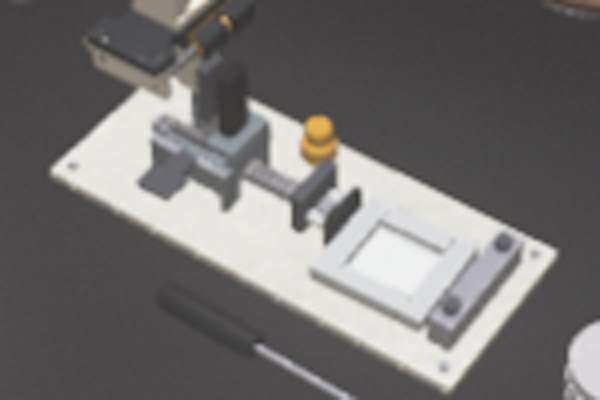

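The pad is pushing the insert now, which has moved slightly, and a gap of about 10 mm to the stop remains. Release, then a fourth squeeze in small steps.

Emit:
arm_command --targets '[[[0,0,0],[1.2,-8,0],1],[[0,0,0],[1.5,-10,0],1],[[0,0,0],[1.5,-10,0],1],[[0,0,0],[0,0,0],1]]'

```text
t: 7.45
eef_pos: [0.5176, -0.0915, 0.2844]
ee_rot: [-3.141, 0.0, -1.422]
force: [-1.0, 0.7, 0.7]
width: 0.0006
```

```bash
python3 look.py a5; python3 - <<'E'
import cv2,numpy as np
a=cv2.imread("pics/a5s.png");cv2.imwrite("pics/a5z.png",cv2.resize(a[120:370,200:560],(792,550)))
E
```

```text
7.45 [ 0.5176 -0.0915  0.2844] [-0.99  0.66  0.69] F [[-0.1389  0.0017  0.2844]]
```

View pics/a5z.png

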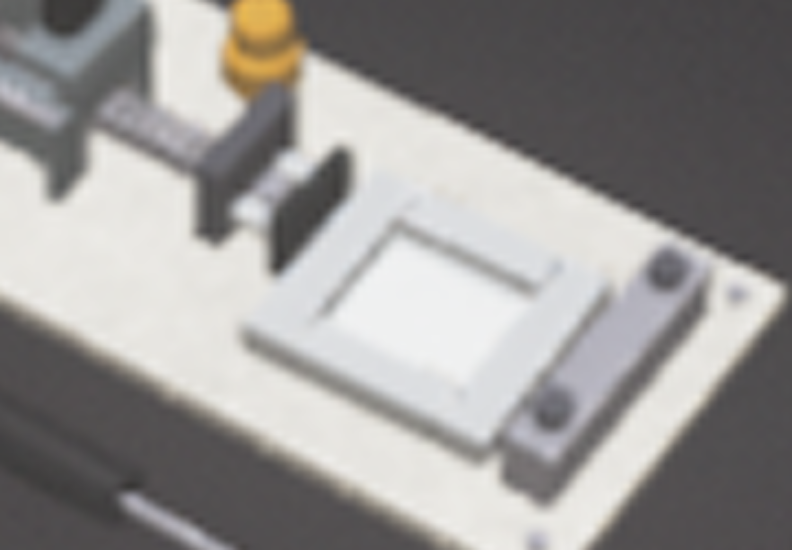

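Insert nearly at the stop, slightly skewed: gap at the far corner, near corner at about (490,445). Fourth squeeze, incremental with force readings.

Emit:
arm_command --targets '[[[0,0,0],[-0.6,4,0],1],[[0,0,0],[-0.6,4,0],1],[[0,0,0],[0,0,0],1]]'

```text
t: 7.85
eef_pos: [0.5162, -0.0825, 0.2844]
ee_rot: [3.141, -0.001, -1.42]
force: [1.2, -6.0, -2.3]
width: 0.0007
```

Emit:
arm_command --targets '[[[0,0,0],[-0.4,3,0],1],[[0,0,0],[0,0,0],1]]'

```text
t: 8.05
eef_pos: [0.5158, -0.0799, 0.2845]
ee_rot: [3.141, -0.001, -1.42]
force: [2.5, -7.5, -1.5]
width: 0.0005
```

Emit:
arm_command --targets '[[[0,0,0],[-0.4,3,0],1],[[0,0,0],[0,0,0],1]]'

```text
t: 8.25
eef_pos: [0.5154, -0.0769, 0.2845]
ee_rot: [3.141, -0.001, -1.42]
force: [1.5, -6.9, -1.5]
width: 0.0003
```

Emit:
arm_command --targets '[[[0,0,0],[-0.3,2,0],1],[[0,0,0],[0,0,0],1]]'

```text
t: 8.45
eef_pos: [0.5151, -0.0751, 0.2845]
ee_rot: [3.141, -0.001, -1.42]
force: [2.4, -8.8, -2.1]
width: 0.0001
```

```bash
python3 look.py a6; python3 - <<'E'
import cv2,numpy as np
a=cv2.imread("pics/a6s.png");cv2.imwrite("pics/a6z.png",cv2.resize(a[120:370,200:560],(792,550)))
E
```

```text
8.45 [ 0.5151 -0.0751  0.2845] [ 2.41 -8.77 -2.06] F [[-0.1223  0.0016  0.2845]]
```

View pics/a6z.png

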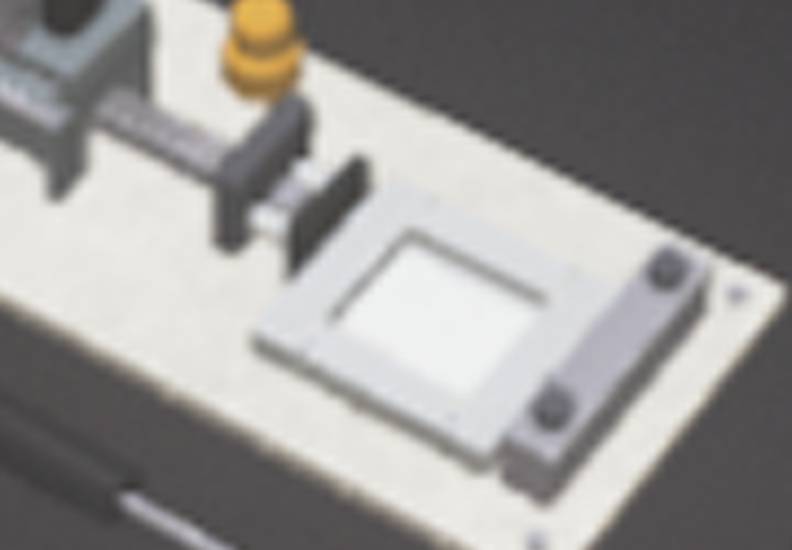

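Insert is almost at the stop, and the pad is still fully out. I'll continue in 2 mm steps, watching for the jump in force.

Emit:
arm_command --targets '[[[0,0,0],[-0.3,2,0],1],[[0,0,0],[0,0,0],1]]'

```text
t: 8.75
eef_pos: [0.5148, -0.0732, 0.2845]
ee_rot: [3.141, -0.002, -1.42]
force: [2.8, -9.8, -1.6]
width: 0.0004
```

Emit:
arm_command --targets '[[[0,0,0],[-0.3,2,0],1],[[0,0,0],[0,0,0],1]]'

```text
t: 8.95
eef_pos: [0.5145, -0.0711, 0.2845]
ee_rot: [3.141, -0.001, -1.42]
force: [2.3, -9.3, -2.6]
width: 0.0003
```

Emit:
arm_command --targets '[[[0,0,0],[-0.3,2,0],1],[[0,0,0],[0,0,0],1]]'

```text
t: 9.15
eef_pos: [0.5143, -0.0696, 0.2845]
ee_rot: [3.141, -0.002, -1.42]
force: [3.5, -12.9, -2.6]
width: 0.0004
```

```bash
python3 look.py a7; python3 - <<'E'
import cv2,numpy as np
a=cv2.imread("pics/a7s.png");cv2.imwrite("pics/a7z.png",cv2.resize(a[120:370,200:560],(792,550)))
E
```

```text
9.15 [ 0.5143 -0.0696  0.2845] [  3.54 -12.91  -2.57] F [[-0.1167  0.0016  0.2845]]
```

View pics/a7z.png

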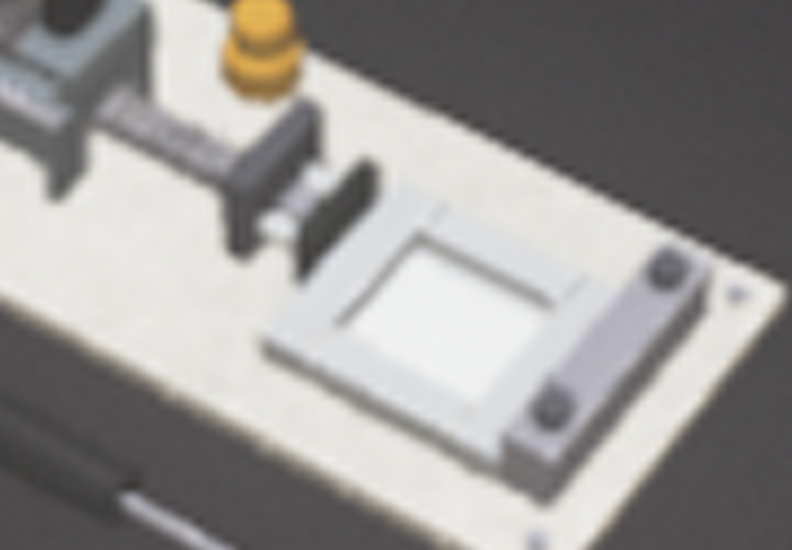

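The force step marks flush contact at y≈−0.070. I'll continue to the end of this stroke, which should sink the pad about 6–7 mm.

Emit:
arm_command --targets '[[[0,0,0],[-0.3,2,0],1],[[0,0,0],[0,0,0],1]]'

```text
t: 9.45
eef_pos: [0.514, -0.0679, 0.2845]
ee_rot: [3.141, -0.003, -1.42]
force: [3.7, -16.2, -3.8]
width: 0.0005
```

Emit:
arm_command --targets '[[[0,0,0],[-0.3,2,0],1],[[0,0,0],[0,0,0],1]]'

```text
t: 9.65
eef_pos: [0.5137, -0.066, 0.2845]
ee_rot: [3.141, -0.003, -1.42]
force: [4.6, -16.2, -4.2]
width: 0.0004
```

Emit:
arm_command --targets '[[[0,0,0],[-0.3,2,0],1],[[0,0,0],[0,0,0],1]]'

```text
t: 9.85
eef_pos: [0.5134, -0.0641, 0.2846]
ee_rot: [3.141, -0.003, -1.42]
force: [3.7, -18.1, -2.9]
width: 0.0006
```

```bash
python3 look.py a8; python3 - <<'E'
import cv2,numpy as np
a=cv2.imread("pics/a8s.png");cv2.imwrite("pics/a8z.png",cv2.resize(a[120:370,200:560],(792,550)))
E
```

```text
9.85 [ 0.5134 -0.0641  0.2846] [  3.68 -18.12  -2.9 ] F [[-0.1112  0.0016  0.2846]]
```

View pics/a8z.png

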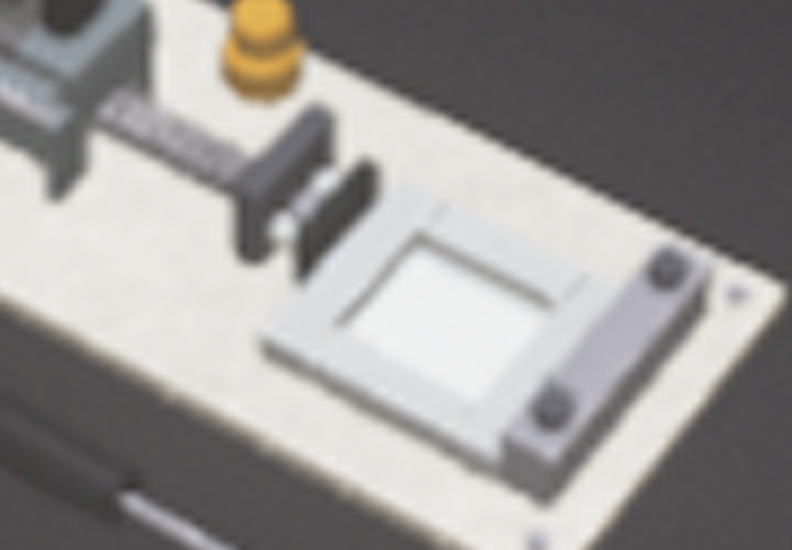

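The pad has sunk about 6 mm: the gap between jaw and pad has shrunk and the insert stayed put. Release and look.

Emit:
arm_command --targets '[[[0,0,0],[1.2,-8,0],1],[[0,0,0],[1.5,-10,0],1],[[0,0,0],[1.5,-10,0],1],[[0,0,0],[0,0,0],1],[[0,0,0],[0,0,0],1],[[0,0,0],[0,0,0],1]]'

```text
t: 10.55
eef_pos: [0.5176, -0.0906, 0.2844]
ee_rot: [-3.142, 0.0, -1.421]
force: [0.5, 0.1, 0.3]
width: 0.0007
```

```bash
python3 look.py a9; python3 - <<'E'
import cv2,numpy as np
a=cv2.imread("pics/a9s.png");cv2.imwrite("pics/a9z.png",cv2.resize(a[120:370,200:560],(792,550)))
E
```

```text
10.55 [ 0.5176 -0.0906  0.2844] [0.5  0.12 0.27] F [[-0.138   0.0016  0.2844]]
```

View pics/a9z.png

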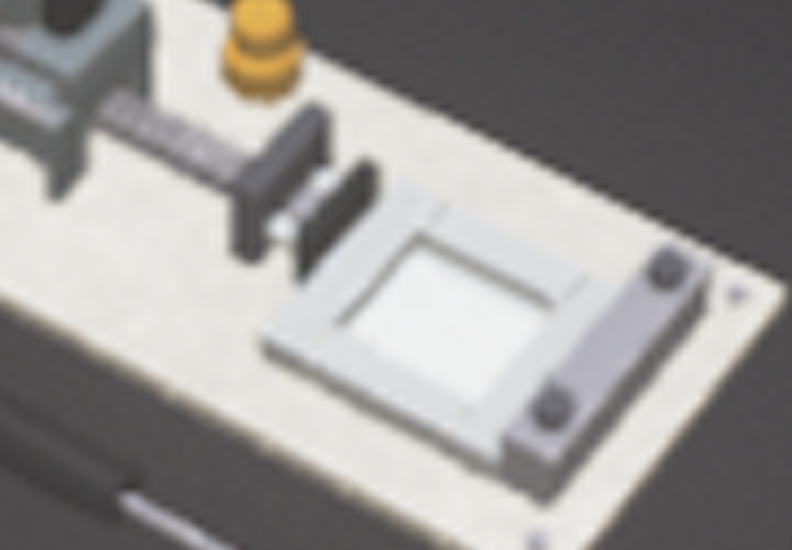

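```bash
python3 - <<'E'
import cv2,numpy as np
g=lambda k:cv2.cvtColor(cv2.imread(f"pics/{k}s.png"),cv2.COLOR_BGR2GRAY).astype(np.float32)
t=g('a7')[165:240,300:332]
def sub(k,t):
    r=cv2.matchTemplate(g(k)[150:265,285:365],t,cv2.TM_CCOEFF_NORMED);_,v,_,(x,y)=cv2.minMaxLoc(r)
    f=lambda a,b,c:(a-c)/(2*(a-2*b+c))
    return x+f(r[y,x-1],r[y,x],r[y,x+1]),y+f(r[y-1,x],r[y,x],r[y+1,x]),v
for k in ('a6','a7','a8','a9'): print(k,sub(k,t))
E
```

```text
a6 (np.float32(9.895758), np.float32(12.649157), 0.9753643870353699)
a7 (np.float32(15.001189), np.float32(15.010658), 0.9999998807907104)
a8 (np.float32(19.101156), np.float32(17.408092), 0.957499086856842)
a9 (np.float32(17.98056), np.float32(16.899624), 0.9765395522117615)
```

The clamp holds by itself, with about 4 mm of pad sink by image matching, the trigger free and the insert flush. It has already held over 0.5 s. Now lift clear, turn 90° and go over the tab.

Emit:
arm_command --targets '[[[0,0,0],[1,-12,0],1],[[0,0,0],[0,0,40],1],[[0,0,0],[0,0,40],1],[[0,0,-0.1],[10,10,10],1],[[0,0,-0.13],[10,10,0],1],[[0,0,-0.13],[10,10,0],1],[[0,0,-0.13],[10,10,0],1],[[0,0,-0.13],[10,10,0],1]]'

```text
t: 11.45
eef_pos: [0.5689, -0.0527, 0.3745]
ee_rot: [-3.142, 0.0, -2.046]
force: [-0.6, 0.1, 0.2]
width: 0.0004
```

Emit:
arm_command --targets '[[[0,0,-0.13],[10,10,0],1],[[0,0,-0.13],[10,10,0],1],[[0,0,-0.13],[4,3,0],1],[[0,0,-0.13],[0,0,0],1],[[0,0,-0.13],[0,0,0],1],[[0,0,-0.13],[0,0,0],1],[[0,0,-0.13],[0,0,0],1],[[0,0,0],[0,0,0],1]]'

```text
t: 12.25
eef_pos: [0.5926, -0.0301, 0.3743]
ee_rot: [3.142, -0.0, -2.953]
force: [0.6, 0.0, 0.2]
width: 0.0004
```

```bash
python3 look.py b1; python3 - <<'E'
from station import *
from h import *
s=get_state();print(s['ee_rot'],s['q'],'want',W(-.089,-.082,.25)-s['eef_pos'])
p,d=grab_frame("wrist");cv2.imwrite("pics/w2.png",p[:,:,::-1])
E
```

```text
12.25 [ 0.5926 -0.0301  0.3743] [0.63 0.04 0.21] F [[-0.0896 -0.0818  0.3743]]
[ 3.14158282e+00 -1.74831905e-04 -2.94702558e+00] [ 2.78576800e-01  2.47040991e-01 -2.17854397e-01 -2.73741741e-05
 -1.10607433e+00 -1.65479378e+00] want [ 8.20573298e-05  5.95333713e-04 -1.24344423e-01]
```

View pics/b1s.png

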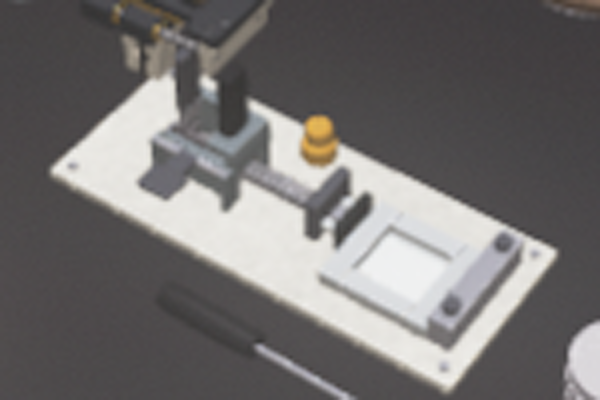

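View pics/w2.png

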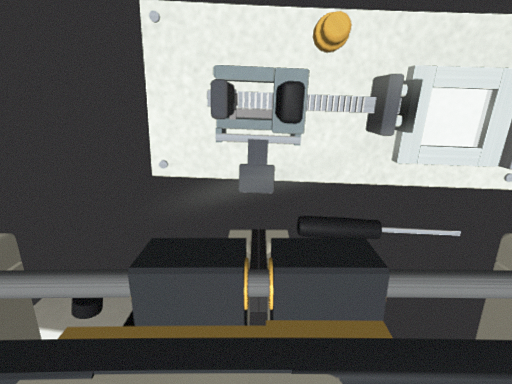

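The wrist view shows the trigger at rest, the jaw holding the insert against the stop, and the tab plate at (257,178). I'll check the tab position from this view.

```bash
python3 - <<'E'
from station import *
from h import *
c=camera_params("wrist");P=onz(c,[(241,164),(273,165),(239,192),(275,192)],.061);print(toF(P).round(4),P.mean(0))
E
```

```text
[[-0.1065 -0.0644  0.061 ]
 [-0.0745 -0.0641  0.061 ]
 [-0.1078 -0.0938  0.061 ]
 [-0.0709 -0.0923  0.061 ]] [ 0.58949337 -0.03083361  0.061     ]
```

Emit:
arm_command --targets '[[[0,0,0],[0,0,-40],1],[[0,0,0],[0,0,-40],1],[[0,0,0],[0,0,-30],1],[[0,0,0],[0,0,-14],1],[[0,0,0],[0,0,0],1]]'

```text
t: 12.9
eef_pos: [0.5917, -0.03, 0.248]
ee_rot: [-3.142, -0.005, -2.949]
force: [-0.0, -1.1, 0.3]
width: 0.0004
```

Emit:
arm_command --targets '[[[0,0,0],[0,0,-4],1],[[0,0,0],[0,0,-4],1],[[0,0,0],[0,0,-3],1],[[0,0,0],[0,0,0],1]]'

```text
t: 13.3
eef_pos: [0.5925, -0.0297, 0.2397]
ee_rot: [3.142, 0.0, -2.951]
force: [-0.9, 0.9, 0.6]
width: 0.0006
```

Emit:
arm_command --targets '[[[0,0,0],[0,0,-3],1],[[0,0,0],[0,0,0],1]]'

```text
t: 13.5
eef_pos: [0.5929, -0.0297, 0.237]
ee_rot: [-3.141, 0.001, -2.95]
force: [-0.4, -0.5, 4.2]
width: 0.0005
```

Emit:
arm_command --targets '[[[0,0,0],[0,0,-3],1],[[0,0,0],[0,0,0],1]]'

```text
t: 13.7
eef_pos: [0.5931, -0.0296, 0.2341]
ee_rot: [-3.141, 0.002, -2.95]
force: [0.3, 0.7, 5.4]
width: 0.001
```

Emit:
arm_command --targets '[[[0,0,0],[0,0,-1.5],1],[[0,0,0],[0,0,0],1]]'

```text
t: 13.9
eef_pos: [0.5931, -0.0296, 0.2326]
ee_rot: [-3.141, 0.002, -2.95]
force: [1.1, 0.4, 5.5]
width: 0.0003
```

Emit:
arm_command --targets '[[[0,0,0],[0,0,-2],1],[[0,0,0],[0,0,0],1]]'

```text
t: 14.1
eef_pos: [0.5931, -0.0297, 0.2306]
ee_rot: [-3.141, 0.002, -2.95]
force: [-0.1, 0.1, 6.5]
width: 0.0003
```

Emit:
arm_command --targets '[[[0,0,0],[0,0,-1.5],1],[[0,0,0],[0,0,0],1]]'

```text
t: 14.3
eef_pos: [0.593, -0.0297, 0.2292]
ee_rot: [-3.141, 0.001, -2.95]
force: [-0.5, 0.5, 7.5]
width: 0.0005
```

Emit:
arm_command --targets '[[[0,0,0],[0,0,-1],1],[[0,0,0],[0,0,0],1]]'

```text
t: 14.5
eef_pos: [0.593, -0.0297, 0.2284]
ee_rot: [-3.141, 0.001, -2.95]
force: [-1.0, 0.2, 7.8]
width: 0.0005
```

```bash
python3 look.py b2
```

```text
14.5 [ 0.593  -0.0297  0.2284] [-1.01  0.25  7.81] F [[-0.0893 -0.0823  0.2284]]
```

View pics/b2s.png

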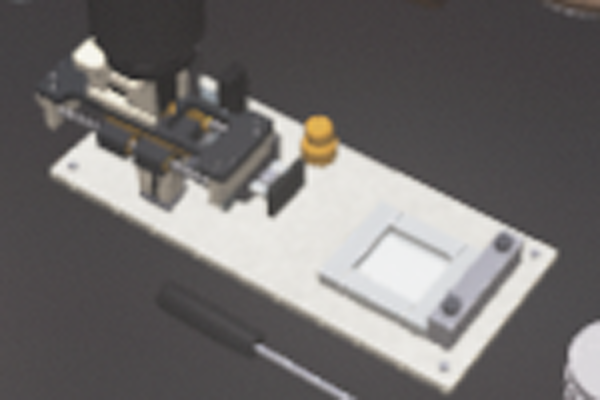

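The jaw has sprung back and the insert stays flush. I'll hold the tab down for over 1 s, then lift away.

Emit:
arm_command --targets '[[[0,0,0],[0,0,-0.5],1],[[0,0,0],[0,0,0],1],[[0,0,0],[0,0,0],1],[[0,0,0],[0,0,0],1],[[0,0,0],[0,0,0],1],[[0,0,0],[0,0,0],1],[[0,0,0],[0,0,0],1],[[0,0,0],[0,0,0],1]]'

```text
t: 15.4
eef_pos: [0.593, -0.0297, 0.2282]
ee_rot: [-3.141, 0.002, -2.95]
force: [-1.6, 0.3, 11.1]
width: 0.0
```

Emit:
arm_command --targets '[[[0,0,0],[0,0,0],1],[[0,0,0],[0,0,0],1],[[0,0,0],[0,0,0],1],[[0,0,0],[0,0,0],1],[[0,0,0],[0,0,10],1],[[0,0,0],[0,0,30],1],[[0,0,0],[0,0,45],1],[[0,0,0],[0,0,45],1]]'

```text
t: 16.2
eef_pos: [0.5919, -0.0298, 0.3579]
ee_rot: [3.141, -0.003, -2.951]
force: [0.5, -0.0, 1.0]
width: 0.0004
```

Emit:
arm_command --targets '[[[0,0,0],[0,0,20],1],[[0,0,0],[0,0,0],1],[[0,0,0],[0,0,0],1]]'

```text
t: 16.5
eef_pos: [0.592, -0.0298, 0.3771]
ee_rot: [3.141, 0.0, -2.951]
force: [0.2, -0.1, -0.5]
width: 0.0005
```

```bash
python3 look.py b3; python3 - <<'E'
from station import *
from h import *
p,d=grab_frame("wrist");cv2.imwrite("pics/w3.png",p[:,:,::-1])
E
```

```text
16.5 [ 0.592  -0.0298  0.3771] [ 0.21 -0.14 -0.5 ] F [[-0.0892 -0.0813  0.3771]]
```

View pics/b3s.png

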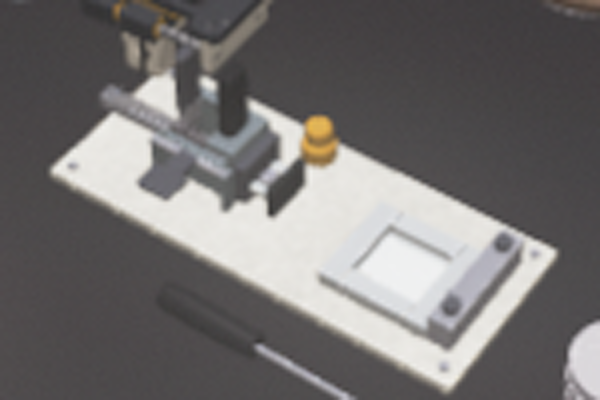

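View pics/w3.png

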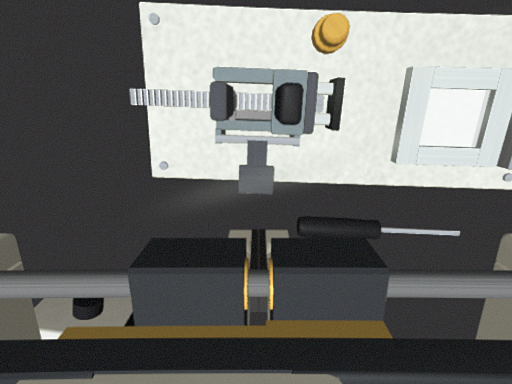

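```bash
python3 - <<'E'
from station import *
from h import *
a=cv2.imread("pics/scene0.png");b,_=grab_frame("scene");b=np.ascontiguousarray(b[:,:,::-1])
def mt(x0,y0,x1,y1):
    r=cv2.matchTemplate(b[y0-6:y1+6,x0-6:x1+6],a[y0:y1,x0:x1],cv2.TM_CCOEFF_NORMED);_,v,_,l=cv2.minMaxLoc(r);return l[0]-6,l[1]-6,round(v,3)
print('pad',mt(236,202,254,221),'bar end',mt(198,184,212,196),'tab',mt(208,203,224,216),'trigger',mt(216,174,227,190),'brass',mt(248,192,262,208),'driver',mt(212,232,266,268))
c=camera_params("scene");z=cv2.resize(b[205:265,250:325],None,fx=8,fy=8,interpolation=cv2.INTER_CUBIC);cv2.imwrite("pics/fin.png",z)
w=cv2.imread("pics/w3.png");cw=camera_params("wrist")
m=cv2.Canny(w[60:175,395:430],60,150)
P=onz(cw,[(408,66),(397,162)],.028);print(toF(P))
E
```

```text
pad (0, 0, 1.0) bar end (0, 0, 1.0) tab (0, 0, 1.0) trigger (0, 0, 0.869) brass (0, 0, 1.0) driver (0, 0, 0.988)
[[ 0.05782481  0.03563766  0.028     ]
 [ 0.06446897 -0.06197354  0.028     ]]
```

View pics/fin.png

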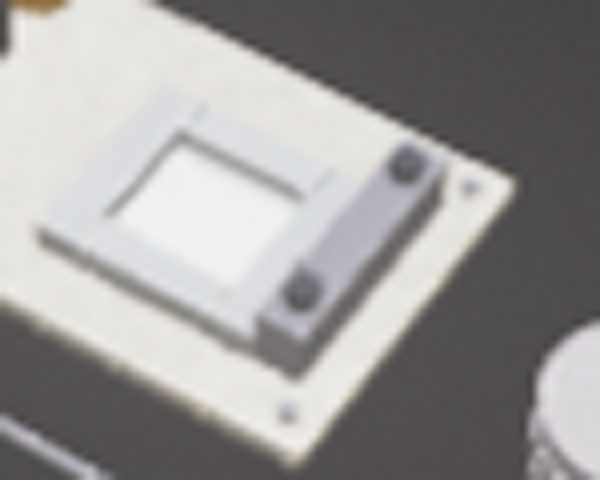

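Pad, bar and tab match the start images exactly. My rough rear-edge check for squareness is ambiguous (edge height), so I'll move the wrist camera sideways for a clear view of insert and stop.

Emit:
arm_command --targets '[[[0,0,0],[5,30,10],1],[[0,0,0],[5,40,10],1],[[0,0,0],[0,40,0],1],[[0,0,0],[0,40,0],1],[[0,0,0],[0,30,0],1],[[0,0,0],[0,0,0],1],[[0,0,0],[0,0,0],1]]'

```text
t: 17.4
eef_pos: [0.6024, 0.1511, 0.3957]
ee_rot: [-3.141, -0.002, -2.949]
force: [0.4, 0.3, -0.0]
width: 0.0006
```

```bash
python3 - <<'E'
from station import *
from h import *
import pickle
c=camera_params("wrist");p,d=grab_frame("wrist");im=p[:,:,::-1].copy();cv2.imwrite("pics/w4.png",im);np.save("pics/w4.npy",d);pickle.dump(c,open("pics/w4.pkl","wb"))
cv2.imwrite("pics/w4z.png",cv2.resize(im[0:200,150:450],(798,532),interpolation=cv2.INTER_CUBIC))
E
```

```text
(no output)
```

View pics/w4z.png

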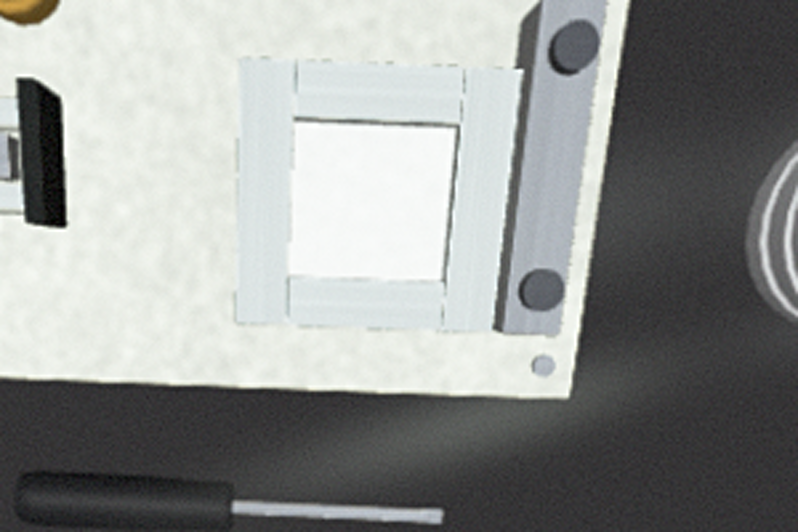

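```bash
python3 - <<'E'
from h import *
import pickle
c=pickle.load(open("pics/w4.pkl","rb"))
q=lambda a:np.array(a)/2.66+[149.7,-.3]
ins=toF(onz(c,[q(a) for a in((522,72),(497,325))],.028));st=toF(onz(c,[q(a) for a in((543,2),(507,325))],.044));fr=toF(onz(c,[q(a) for a in((297,122),(290,322))],.028));gl=toF(onz(c,[q(a) for a in((461,72),(443,325))],.028))
for n,L in dict(ins=ins,stop=st,rearin=fr,glassfront=gl).items():
    v=L[1]-L[0];print(n,L.round(4).tolist(),'ang',round(float(np.arctan2(v[0],-v[1])),4))
im=cv2.imread("pics/w4.png");cv2.imwrite("pics/w4zz.png",cv2.resize(im[15:135,320:370],None,fx=5,fy=5,interpolation=cv2.INTER_CUBIC)[:600])
E
```

```text
ins [[0.1729, 0.035, 0.028], [0.1748, -0.0602, 0.028]] ang 0.0203
stop [[0.1734, 0.054, 0.044], [0.1748, -0.059, 0.044]] ang 0.0118
rearin [[0.0866, 0.0145, 0.028], [0.0869, -0.0623, 0.028]] ang 0.0037
glassfront [[0.1494, 0.0342, 0.028], [0.152, -0.061, 0.028]] ang 0.0273
```

View pics/w4zz.png

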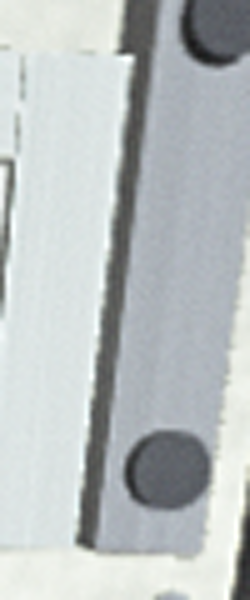

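The close-up shows the insert's front edge running along the stop face with no plate visible between them. They are flush within 1 mm and about 0.01 rad. Handing in.

```bash
python3 -c "
from station import *
print(get_state()['force'])
print(job_done())"
```

```text
[-1.10735354 -0.24593499 -0.17058355]
the job is handed in; nothing more can be done
None
```

I worked the clamp through four squeezes and one release, and handed the job in at about 17.5 s with the jaw fully back and the insert flush. No verdict was reported.

**Squeezing:** I pushed the trigger with the closed fingertips, rather than gripping trigger and handle together. The fourth squeeze went in 2–4 mm steps. It brought the insert flush and sank the pad about 6 mm, peaking near 18 N, well short of the limit.

**Holding:** With the trigger let go, the clamp kept the insert against the stop by itself. The images put the pad at roughly 4 mm sunk.

**Release:** I then pressed the tab down about 10 mm (11 N at most), held it for over 1 s, and lifted clear.

**Last checks:**
- **At rest:** Pad, bar end and tab match the starting picture exactly. The trigger matched less well (0.87), but the wrist view shows it standing back from the handle.
- **Insert:** The gap to the stop is under about 1 mm and the skew about 0.01 rad. An earlier rough check of the rear edge suggested 0.07 rad. I put that down to taking the edge at the wrong height; a closer wrist picture did not bear it out.
- **Surroundings:** Brass barrel and screwdriver had not moved; I did not measure the other bystanders at the end. The robot touched nothing, with wrist force at noise level.

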